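Open the bottle case to the serving marker

TASK

Open the chilled bottle case for service by touch alone, with the fingertips: push the barrel bolt on the right post right back by its knob, then push the counterweighted glass sash up from beneath its pull lip until the lip is level with the brass pointer on the left post. Leave the sash standing there with the bolt back; do not grip the knob or the lip or force them, and leave the cup, the votive glass and the tealights on the bar where they are.

Things in the scene. Friction and masses are not known exactly. Their poses are not given: they have to be found in the camera images.
- bottle_case: Fixed case of dark wood with glass sides, 408 mm wide, 210 mm deep, 518 mm high, standing on the bar with half-bottles lying in two tiers inside. Origin: centre of its underside; x points to its rear, away from the robot (its front posts' face is at x = -105 mm), y to its left, z up. It stands turned by a few degrees. Base front, below the sash, is at x = -75 mm. The front posts (54 mm wide) stand at y = 177 and -177 mm; between them the sash runs straight up and down.
- sash (a joint): Height of the sash above closed, in m: 0 closed (as at the start), up to 0.18. Counterweights in the posts balance it, so it stays wherever it is left; about 2 to 5 N at the lip moves it up or down, so fingers that rub down along the lip as they leave can drag it with them. The shot bolt lets it rise only about 3 mm.
- lip_front (a point): Middle of the front edge of the sash's pull lip, half-way through the lip's thickness. The lip is a steel plate 230 mm long (along the case's y), 4 mm thick, standing 52 mm out (towards the case's -x) from the posts' front face, with a round bead (10 mm thick) along the front whose underside is 7 mm below this point. When closed this point is 116 mm above the bar, with nothing beneath the lip. It moves with the sash.
- lip_end (a point): Left end of the lip plate, half-way through its thickness; the point to bring level with pointer_tip. It moves with the sash.
- pointer_tip (a point): Tip of the brass pointer (4 mm thick, half-way up its thickness) of the marker clipped to the left front post, just beside the path of the lip's left end. It is fixed; its height (about 180 to 275 mm above the bar) differs from start to start.
- bolt (a joint): How far the barrel bolt on the right front post has been drawn back, in m: 0 fully shot to 0.030 fully back, moving towards the case's -y (to the right as seen by the robot). Its 10 mm steel rod lies over the right end of the lip; from 0.012 on it is clear. About 2 to 3 N moves it and it stays where it is left.
- knob: Knob of the bolt. Origin: centre of its steel ball, 16 mm across, at the end of a 9 mm thick stem that rises from the rod 48 mm forward and up at 45 degrees (towards the case's -x and +z). The ball's centre is 46 mm in front of the post's face and 160 mm above the bar. Moves with the bolt. Axes as the case's. Push it sideways.
- lip: The pull lip: plate and front bead, as described for lip_front, which is its origin; axes as the case's. Fingers tilted forward by some 25 to 45 degrees reach under it without the gripper's body meeting the sash.
- lip_strip: Ribbed rubber strip 38 x 196 x 3 mm on the top of the lip plate, at its middle. Origin: centre of its underside.
- cup: Steel cup with a strap handle, 58 x 79 x 92 mm, standing loose on the bar in front and to the right; origin: centre of its underside. Leave it alone.
- votive: Low round votive glass, 74 mm across, 43 mm high, loose on the bar right of the middle; origin: centre of its underside. Leave it alone.
- votive_light: Tealight 40 mm across, 44 mm high with its flame, standing in the votive glass; origin: centre of its underside. Leave it alone.
- tealight: Tealight 40 mm across, 44 mm high with its flame, loose on the bar in front and to the left; origin: centre of its underside. Leave it alone.

How it is judged:
On the way, in this order (a step that is already met when the one before it is completed fails the run):
1. the bolt is pushed back clear of the lip while the sash is still closed (value of joint bolt above 0.02 m and value of joint sash below 0.01 m), for 0.1 s.
2. fingers beneath the lip push the sash up (value of joint sash above 0.02 m and contact force between the fingers and lip above 1 N), for 0.1 s.
3. the lip has been raised level with the pointer (z of lip_end in the frame of pointer_tip between -0.01 and 0.01 m), for 0.3 s.
At the end, for the whole second after the job is handed in: The end of the lip is within 10 mm in height of the pointer's tip, the sash is at rest, and the bolt is still drawn back by more than 20 mm (all of step 3 and value of joint bolt above 0.02 m and velocity of joint sash between -0.005 and 0.005 m/s); the robot touches nothing.
It fails at once if the lip is pinched between the fingers (pressed from above and beneath at once) (contact force between the fingers and lip above 2 N and contact force between the fingers and lip_strip above 2 N).
It fails at once if the bolt's knob is gripped or forced (over 30 N) (contact force between the fingers and knob above 30 N).
It fails at once if the steel cup, the votive glass or a tealight is moved or lifted by more than 30 mm (distance of any of cup, votive, votive_light, tealight from where it was at the start of the episode above 0.03 m).
It also fails if it takes over 51 s, if anything falls off the work surface, if the arm or the gripper's body presses on something with over 40 N, if the wrist force passes 120 N, or if a joint passes its speed limit or range.

ROBOT

A 7-joint arm with a two-finger parallel gripper is mounted at the origin on a cart in front of the work surface, level with it; the furniture and walls round the work are solid. World frame = base frame: x ahead of the robot, y to its left, z up, the work surface at z = 0. Lengths are in m, angles in rad, forces in N, time in s.
With the tool pointing down it reaches from about 0.4 to 0.875 m from the base axis. Payload 6.5 kg.
Tool frame: the origin (TCP) lies midway between the tips of the shut fingers; the grasp point (between the pads) lies 19 mm behind it; y points along the fingers, z is the direction in which the jaws open and shut, and the axes are right-handed (so a half turn about y gives the same grasp; the last joint's range is limited). The gripper opens to 85 mm and grips with 20 to 120 N. Pads are 22 mm wide; open, the fingers measure 114 mm over their backs; the gripper's body (76 mm by 85 mm) begins 54 mm behind the grasp point. The pads swing forward as they close: fully open they stand 13 mm farther back than shut.
Start: joints at [-1.268, 0.536, -0.004, 1.538, 0.003, 1.067, -0.071], TCP at [0.234, 0.606, 0.231] pointing down, gripper open.
Joint ranges: [-2.7, 2.7], [-0.37, 2.16], [-1.27, 1.26], [0.24, 2.4], [-1.31, 4.45], [0.19, 1.91], [-2.76, 2.76]. Speed limits (rad/s): [2.39, 2.39, 3.14, 3.14, 3.14, 3.14, 3.14].

INTERFACE

Orientations are given as a unit quaternion [x, y, z, w].
In Python, from plant import arm gives the robot as it stands.
- The arm moves only by the tool arm_command, never from a script. Its argument "steps" is a list of rows, each an object with "dp": the shift along the tool's x, y, z in m, a list of three; "twist": the turn, a rotation vector about the tool's x, y, z in rad, a list of three; "jaw": the finger opening in m, from 0 to 0.0854. In form: [{"dp": [dx, dy, dz], "twist": [ax, ay, az], "jaw": jaw}, ...]. A call has 1 to 20 rows; each row is the pose to reach, as a shift and turn from the pose commanded when the call began, along the tool's axes at that moment; what a row does not reach only later rows make up. A row lasts 1/12 s, in which the tool goes at most 41.7 mm and 7.16 degrees, less where a joint would pass 70% of its speed; a pose out of reach is approached as far as the arm can. A call with a gripper value outside its range is refused whole. The fingers move at their own pace and stop on an object; "force" is the grip in N (left out, the last holds). Time passes only in rows, so rows that repeat a pose let the fingers close. It gives the time, the measured TCP pose, the force and the opening at its end, in the units of the state.
- arm.sense(): the state, without advancing time (a new reading comes with each control period).
- arm.get_image(name): name is "side" or "top" or "wrist"; returns a dict with "img" (400x640x3 uint8, red, green, blue), "depth" (400x640 float32, m along the optical axis (not along the pixel's ray), 0 where there is no reading), "intrinsics" (3x3 intrinsics, pixels), "extrinsics" (4x4, takes a point from camera to world coordinates); the wrist camera has in their place "tool_from_camera" (4x4, takes a point from camera to tool coordinates, whose origin is the TCP and whose axes are the tool frame's). Camera axes: x right, y down, z forward; pixel columns grow to the right and rows downward; lengths in m; the calibration is good to about 2 mm. A picture is of the moment at which its call begins: read the wrist's pose just before it.
- arm.hand_in(): hands the job in, once; it reports no verdict.
Trained networks look in the newest picture that a camera, given by its name, has taken for a name from the list of things; names that differ only in an ending like _2 or _b are one class to them, and where a whole thing is asked for, a point or a joint stands for the part that bears it (a point fixed in the world has none). Each returns a list of dicts, best first, with "confidence" (0 to 1); they miss things now and then, are a little off and sometimes report something else, mostly with a low value. They report only what shows in the picture. A call takes as long as a camera call.
- arm.find_in(target, camera): "extent" ([left, top, width, height] in pixels, round what is visible of it).
- arm.regions_of(target, camera): "mask" (400x640 bool, what is visible of it) and "extent" ([left, top, width, height] in pixels, round what is visible of it).
- arm.place_of(target, camera): "location" ([column, row] in pixels: a listed point, or the origin of a listed thing).
The state is a dict: "clock": time; "joint_pos": joint angles; "dq": joint speeds; "joint_torque": joint torques, N m; "eef_pos": TCP position; "ee_rot": TCP orientation; "ft_force": force on the tool from outside, world axes, zero at the start; "ft_torque": the same for the moment, N m; "opening": finger opening in m.
Only numpy, scipy, OpenCV 4.12 (cv2) and the standard library are available. Lean on these libraries where they do the work, as an engineer would, in place of code of your own. Each camera call takes 0.05 s, during which the arm holds its last target.

## Working session

There is one attempt and no reset: what is moved stays moved. The work goes in short steps, Python scripts to look and compute and a tool call to move; the robot and the scene stay as the last step left them, time stands still between calls to the robot, and variables do not carry over. Pictures are saved under pics/ and viewed, and the job is handed in when it is done.

Besides the shell and the picture viewer there is one more tool, called after "Emit:" by a JSON object that holds its "fn" and its "kwargs", one argument or row to a line. arm_command: Moves the arm, as the interface text tells. Its arguments: {"type":"object","properties":{"steps":{"type":"array","items":{"type":"object","properties":{"dp":{"type":"array","items":{"type":"number"}},"twist":{"type":"array","items":{"type":"number"}},"jaw":{"type":"number"}}}},"force":{"type":"number"}},"required":["steps"]}

```bash
ls; mkdir -p pics
cat > h.py <<'E'
from plant import arm
import numpy as np, cv2
from scipy.spatial.transform import Rotation as R
def shot(cam,name):
    s=arm.sense(); d=arm.get_image(cam)
    cv2.imwrite(f'pics/{name}.png',d['img'][:,:,::-1])
    if 'extrinsics' in d: d['T']=np.array(d['extrinsics'])
    else:
        T=np.eye(4);T[:3,:3]=R.from_quat(s['ee_rot']).as_matrix();T[:3,3]=s['eef_pos'];d['T']=T@np.array(d['tool_from_camera'])
    return d
def pt(d,u,v,z=None,w=2):
    u0,v0=int(round(u)),int(round(v))
    if z is None:
        p=d['depth'][max(0,v0-w):v0+w+1,max(0,u0-w):u0+w+1]; p=p[p>0]
        if len(p)==0:return None
        z=np.median(p)
    K=np.array(d['intrinsics'])
    c=np.array([(u-K[0,2])/K[0,0]*z,(v-K[1,2])/K[1,1]*z,z,1])
    return (d['T']@c)[:3]
def proj(d,p):
    c=np.linalg.inv(d['T'])@np.append(p,1);K=np.array(d['intrinsics']);q=K@c[:3];return q[:2]/q[2]
E
python3 - <<'E'
from h import *
np.set_printoptions(precision=4,suppress=True)
print(arm.sense())
for c in ['side','top','wrist']:
    d=shot(c,c+'0'); print(c,d['T'][:3,3],d['T'][:3,2])
    for t in ['bottle_case','lip_front','lip_end','pointer_tip','knob','cup','votive','tealight','lip_strip']:
        r=arm.place_of(t,c)
        for x in r[:2]:
            u,v=x['location']; print(t,round(x['confidence'],2),np.round([u,v],1),pt(d,u,v))
E
```

```text
pics
{'clock': 0.0, 'joint_pos': array([-1.2682,  0.5372, -0.0044,  1.5389,  0.0026,  1.0673, -0.0712]), 'dq': array([ 0.0014,  0.0004,  0.0011,  0.0005,  0.0016, -0.0005,  0.0006]), 'joint_torque': array([  0.0002, -58.3409,   1.0484, -25.9103,   0.0123,   0.0096,
         0.    ]), 'eef_pos': array([0.2341, 0.6057, 0.2304]), 'ee_rot': array([ 0.6957, -0.1297,  0.1296, -0.6945]), 'ft_force': array([ 0.5963, -0.2078,  0.1201]), 'ft_torque': array([ 0.0146, -0.0279,  0.0224]), 'opening': 0.08525746129609733}
side [0.3884 1.1895 0.8902] [ 0.1367 -0.8652 -0.4824]
lip_front 0.63 [309.2 219.4] [ 0.6274 -0.0463  0.1176]
lip_front 0.44 [300.9 219.2] [ 0.6498 -0.0378  0.1217]
lip_end 0.72 [301.6 238.4] [0.6305 0.0543 0.1185]
pointer_tip 0.6 [290.5 208.2] [ 0.6852 -0.0656  0.1394]
knob 0.46 [313.  179.8] [ 0.6685 -0.3503  0.0879]
cup 0.95 [373.6 193.8] [ 0.4636 -0.4231  0.0077]
votive 0.76 [381.9 218.7] [ 0.4253 -0.2415  0.0171]
tealight 0.56 [382.7 215.7] [ 0.4232 -0.2411  0.0288]
tealight 0.52 [385.6 311.2] [0.3938 0.1912 0.0107]
lip_strip 0.72 [301.3 219.6] [ 0.648  -0.0343  0.1226]
top [ 0.4085 -0.098   1.4408] [ 0.141  -0.0086 -0.99  ]
lip_front 0.61 [293.6 195.6] [ 0.6391 -0.0413  0.0046]
lip_end 0.62 [256.5 191.7] [0.6344 0.0631 0.1184]
pointer_tip 0.46 [246.9 179.7] [0.6648 0.0871 0.1488]
knob 0.39 [357.2 180.9] [ 0.6837 -0.2462  0.003 ]
cup 0.9 [425.5 249.2] [ 0.4612 -0.4543  0.0041]
votive 0.74 [369.4 260.5] [ 0.4289 -0.2743  0.0205]
tealight 0.75 [353.6 182.8] [ 0.6473 -0.2191  0.1649]
tealight 0.63 [222.6 270.1] [0.4078 0.1812 0.0121]
lip_strip 0.82 [293.3 181.9] [ 0.6614 -0.0455  0.1206]
wrist [0.1736 0.6292 0.3758] [ 0.2445 -0.0961 -0.9649]
```

Run:
```python
import cv2,numpy as np
a=cv2.imread('pics/side0.png');b=cv2.imread('pics/top0.png')
cv2.imwrite('pics/side0z.png',cv2.resize(a[70:340,200:500],None,fx=2.2,fy=2.2,interpolation=cv2.INTER_CUBIC)[:600])
cv2.imwrite('pics/top0z.png',cv2.resize(b[80:300,190:460],None,fx=2.7,fy=2.7,interpolation=cv2.INTER_CUBIC))
```

```text
(no output)
```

View pics/side0z.png

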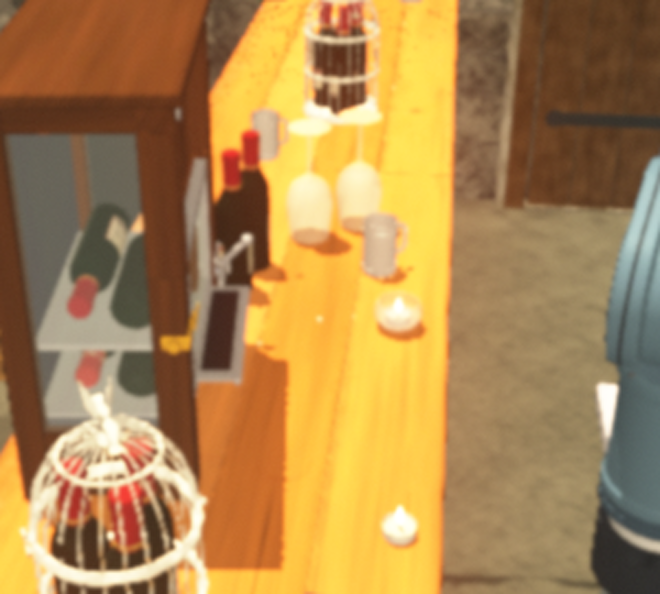

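View pics/top0z.png

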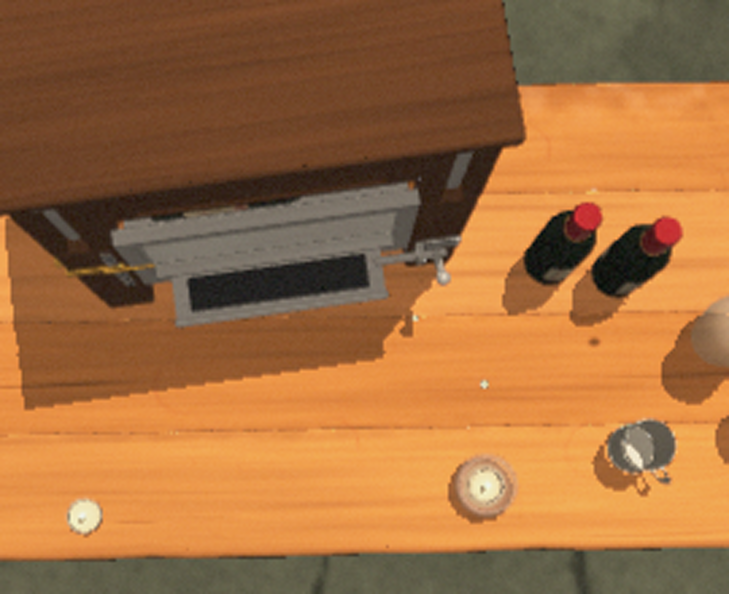

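View pics/wrist0.png

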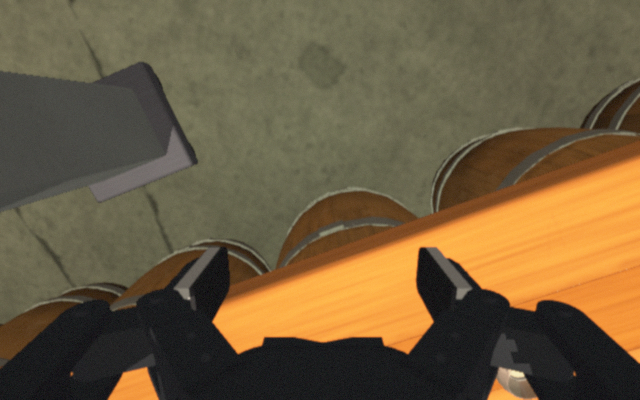

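Run:
```python
from h import *
np.set_printoptions(precision=4,suppress=True)
t=shot('top','top1'); s=shot('side','side1')
def ray(d,u,v):
    o=d['T'][:3,3]; p=pt(d,u,v,1.0); r=(p-o); return o,r/np.linalg.norm(r)
def atz(d,u,v,z):
    o,r=ray(d,u,v); return o+r*(z-o[2])/r[2]
L=atz(t,256.3,200.7,.116);Rr=atz(t,333.7,189.6,.116)
print(L,Rr,np.linalg.norm(L-Rr),np.degrees(np.arctan2(*(L-Rr)[[0,1]])))
def tri(a,b):
    o1,r1=ray(t,*a);o2,r2=ray(s,*b)
    x=np.linalg.lstsq(np.c_[r1,-r2],o2-o1,rcond=None)[0]
    p,q=o1+r1*x[0],o2+r2*x[1]; return (p+q)/2,np.linalg.norm(p-q)
print('pointer',tri((246.5,179.4),(287,224.5)))
print('knob',tri((354.1,183),(312.3,179.2)), atz(t,354.1,183,.160))
for n,(u,v) in {'tipT':(246.5,179.4),}.items(): print(n,pt(t,u,v,w=1))
print('side',pt(s,286,225,w=1),pt(s,312,179,w=0),'topknob',pt(t,354,183,w=0))
# all yellow pixels in side
for d,n,box in ((s,'s',(265,215,300,235)),(t,'t',(205,165,255,190))):
    im=d['img'].astype(int); x0,y0,x1,y1=box
    sub=im[y0:y1,x0:x1]; m=(sub[...,0]>140)&(sub[...,2]<90)&(sub[...,1]>90)
    vs,us=np.nonzero(m); print(n,len(us),us.min()+x0,us.max()+x0,vs.min()+y0,vs.max()+y0)
    P=np.array([pt(d,u+x0,v+y0,w=0) for u,v in zip(us,vs) if d['depth'][v+y0,u+x0]>0]); print(P.min(0),np.median(P,0),P.max(0))
for d,n,b in((s,'s',(270,200,310,245)),(t,'t',(205,160,270,210))):
    cv2.imwrite(f'pics/z_{n}.png',cv2.resize(d['img'][b[1]:b[3],b[0]:b[2],::-1],None,fx=10,fy=10,interpolation=cv2.INTER_NEAREST))
```

```text
[0.608 0.064 0.116] [ 0.6371 -0.1643  0.116 ] 0.23019193843839453 -7.272479329242171
pointer (array([0.6606, 0.0841, 0.1788]), np.float64(0.0016726119457263781))
knob (array([ 0.6477, -0.2213,  0.1571]), np.float64(0.0009427494460688369)) [ 0.6477 -0.2209  0.16  ]
tipT [0.6631 0.0864 0.1618]
side [0.6466 0.1542 0.2224] [ 0.6461 -0.2099  0.1636] topknob [ 0.6466 -0.2201  0.1656]
s 143 272 289 215 230
[ 0.646  -0.0303  0.1367] [0.6568 0.1644 0.228 ] [0.6823 0.1799 0.2384]
t 245 205 254 172 189
[ 0.6422  0.0702 -0.0084] [0.6756 0.2162 0.0009] [0.7225 0.2451 0.2403]
```

View pics/z_s.png

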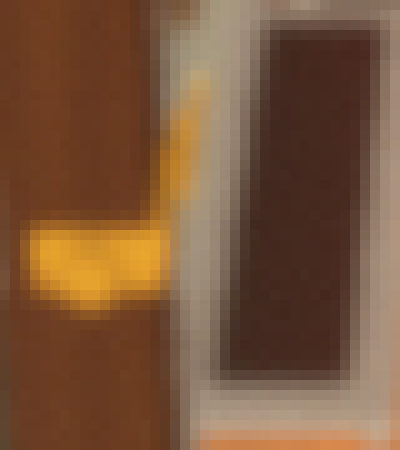

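View pics/z_t.png

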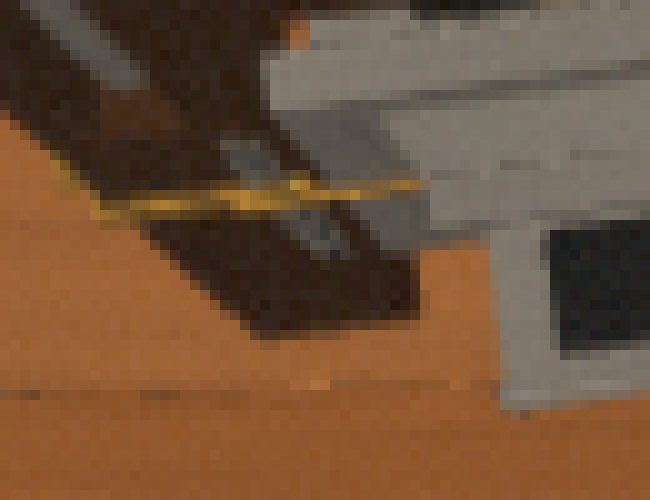

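Run:
```python
from h import *
np.set_printoptions(precision=4,suppress=True)
t=shot('top','top1'); s=shot('side','side1')
def ray(d,u,v):
    o=d['T'][:3,3]; p=pt(d,u,v,1.0); r=(p-o); return o,r/np.linalg.norm(r)
def tri(a,b):
    o1,r1=ray(t,*a);o2,r2=ray(s,*b)
    x=np.linalg.lstsq(np.c_[r1,-r2],o2-o1,rcond=None)[0]
    p,q=o1+r1*x[0],o2+r2*x[1]; return (p+q)/2,np.linalg.norm(p-q)
for a in ((247,178),(246.9,179.7)):
  for b in ((290.2,207),(290.5,208.2)): print('pointer',a,b,tri(a,b))
cy=np.array([.6080-.6371,.064+.1643,0]);cy/=np.linalg.norm(cy);cx=np.array([cy[1],-cy[0],0]);print(cx,cy)
lf=np.array([.62255,-.05015,.116])
org=lf+.157*cx;org[2]=0;print('org',org,np.degrees(np.arctan2(cx[1],cx[0])))
for y in (115,120,125): # pointer tip candidates
    P=org+cy*y/1000-cx*.118
    print(y,P)
for n,p in dict(knob=[.6477,-.2213,.158],ptr=[.662,.082,.195]).items():
    v=np.array(p)-org; print(n,v@cx,v@cy)
```

```text
pointer (247, 178) (290.2, 207) (array([0.6532, 0.0755, 0.2274]), np.float64(0.0013904206398949236))
pointer (247, 178) (290.5, 208.2) (array([0.6531, 0.0759, 0.2242]), np.float64(0.002744474432555236))
pointer (246.9, 179.7) (290.2, 207) (array([0.6508, 0.0761, 0.2274]), np.float64(0.0031382305312152967))
pointer (246.9, 179.7) (290.5, 208.2) (array([0.6507, 0.0764, 0.2242]), np.float64(0.0017965845457405926))
[0.992  0.1264 0.    ] [-0.1264  0.992   0.    ]
org [ 0.7783 -0.0303  0.    ] 7.263971079333219
115 [0.6467 0.0689 0.    ]
120 [0.6461 0.0738 0.    ]
125 [0.6454 0.0788 0.    ]
knob -0.1536922028947299 -0.17295636293097275
ptr -0.10115746059671636 0.1261012917974781
```

```bash
cat >> h.py <<'E'
np.set_printoptions(precision=4,suppress=True)
cy=np.array([-.1264,.992,0]);cx=np.array([.992,.1264,0]);ez=np.array([0,0,1.])
org=np.array([.7783,-.0303,0])
knob=np.array([.6477,-.2213,.159]); lipf=np.array([.6226,-.0502,.116])
def fdir(th): th=np.radians(th); return np.sin(th)*cx-np.cos(th)*ez
def Rt(th,sgn):
    y=fdir(th); z=sgn*cy; return np.c_[np.cross(y,z),y,z]
def case(p): p=np.array(p)-org; return np.array([p@cx,p@cy,p[2]])
def go(p,Rm):
    s=arm.sense();Rc=R.from_quat(s['ee_rot']).as_matrix()
    return Rc.T@(np.array(p)-s['eef_pos']), R.from_matrix(Rc.T@Rm).as_rotvec()
E
python3 - <<'E'
from h import *
s=arm.sense();print(R.from_quat(s['ee_rot']).as_matrix())
for sg in (1,-1):
    f=fdir(45); 
    p=knob+15e-3*f+.040*cy-.09*f
    print(sg,p,go(p,Rt(45,sg)))
E
```

```text
[[ 0.9328  0.0001  0.3604]
 [-0.3604  0.      0.9328]
 [ 0.     -1.      0.    ]]
1 [ 0.59   -0.1883  0.212 ] (array([ 0.6182,  0.0193, -0.613 ]), array([ 0.1945, -0.4695, -0.7689]))
-1 [ 0.59   -0.1883  0.212 ] (array([ 0.6182,  0.0193, -0.613 ]), array([1.0225, 2.4687, 0.2586]))
```

Run:
```python
from h import *
print(go([.5,-.17,.28],Rt(45,1)))
```

```text
(array([ 0.5276, -0.0487, -0.6284]), array([ 0.1945, -0.4695, -0.7689]))
```

Emit:
{"fn": "arm_command", "kwargs": {
  "steps": [
    {"dp":[0.03,-0.02,-0.03],"twist":[0.02,-0.047,-0.077],"jaw":0},
    {"dp":[0.053,-0.049,-0.063],"twist":[0.04,-0.09,-0.15],"jaw":0},
    {"dp":[0.079,-0.049,-0.094],"twist":[0.06,-0.14,-0.23],"jaw":0},
    {"dp":[0.106,-0.049,-0.126],"twist":[0.08,-0.19,-0.31],"jaw":0},
    {"dp":[0.132,-0.049,-0.157],"twist":[0.1,-0.235,-0.385],"jaw":0},
    {"dp":[0.158,-0.049,-0.188],"twist":[0.117,-0.282,-0.46],"jaw":0},
    {"dp":[0.185,-0.049,-0.22],"twist":[0.136,-0.329,-0.54],"jaw":0},
    {"dp":[0.211,-0.049,-0.251],"twist":[0.155,-0.376,-0.615],"jaw":0},
    {"dp":[0.237,-0.049,-0.283],"twist":[0.175,-0.423,-0.69],"jaw":0},
    {"dp":[0.264,-0.049,-0.314],"twist":[0.1945,-0.4695,-0.769],"jaw":0},
    {"dp":[0.29,-0.049,-0.346],"twist":[0.1945,-0.4695,-0.769],"jaw":0},
    {"dp":[0.317,-0.049,-0.377],"twist":[0.1945,-0.4695,-0.769],"jaw":0},
    {"dp":[0.343,-0.049,-0.408],"twist":[0.1945,-0.4695,-0.769],"jaw":0},
    {"dp":[0.369,-0.049,-0.44],"twist":[0.1945,-0.4695,-0.769],"jaw":0},
    {"dp":[0.396,-0.049,-0.471],"twist":[0.1945,-0.4695,-0.769],"jaw":0},
    {"dp":[0.422,-0.049,-0.503],"twist":[0.1945,-0.4695,-0.769],"jaw":0},
    {"dp":[0.449,-0.049,-0.534],"twist":[0.1945,-0.4695,-0.769],"jaw":0},
    {"dp":[0.475,-0.049,-0.566],"twist":[0.1945,-0.4695,-0.769],"jaw":0},
    {"dp":[0.501,-0.049,-0.597],"twist":[0.1945,-0.4695,-0.769],"jaw":0},
    {"dp":[0.5276,-0.049,-0.628],"twist":[0.1945,-0.4695,-0.769],"jaw":0}
  ]
}}

```text
clock: 3.37
eef_pos: [0.3842, 0.2273, 0.3261]
ee_rot: [-0.636, -0.297, -0.222, 0.676]
ft_force: [-0.7, 0.2, -0.4]
opening: 0.0002
```

Run:
```python
from h import *
s=arm.sense();print(s['joint_pos'],s['dq'],s['eef_pos'])
print(go([.5,-.17,.28],Rt(45,1)))
```

```text
[ 0.2896 -0.3408 -1.075   2.3923  0.5024  0.3598  0.4098] [ 1.4391 -0.5333 -0.3173  0.0443 -1.4836 -0.6697  2.2275] [0.3842 0.2273 0.3261]
(array([ 0.0212,  0.0759, -0.4089]), array([-0.0045, -0.0139, -0.031 ]))
```

Run:
```python
from h import *
s=arm.sense();print(s['joint_pos'],s['dq'],s['eef_pos'])
print(go([.53,.1,.28],Rt(45,1)))
print(go([.55,-.18,.25],Rt(45,1)))
```

```text
[ 0.2896 -0.3408 -1.075   2.3923  0.5024  0.3598  0.4098] [ 1.4391 -0.5333 -0.3173  0.0443 -1.4836 -0.6697  2.2275] [0.3842 0.2273 0.3261]
(array([ 0.0641,  0.1209, -0.1444]), array([-0.0045, -0.0139, -0.031 ]))
(array([ 0.0361,  0.1308, -0.4252]), array([-0.0045, -0.0139, -0.031 ]))
```

Emit:
{"fn": "arm_command", "kwargs": {
  "steps": [
    {"dp":[0.02,0.025,-0.02],"twist":[0,-0.01,-0.03],"jaw":0},
    {"dp":[0.035,0.05,-0.045],"twist":[0,-0.01,-0.03],"jaw":0},
    {"dp":[0.045,0.075,-0.075],"twist":[0,-0.01,-0.03],"jaw":0},
    {"dp":[0.055,0.1,-0.11],"twist":[0,-0.01,-0.03],"jaw":0},
    {"dp":[0.064,0.12,-0.144],"twist":[0,-0.01,-0.03],"jaw":0},
    {"dp":[0.064,0.12,-0.144],"twist":[0,-0.01,-0.03],"jaw":0}
  ]
}}

```text
clock: 3.87
eef_pos: [0.4889, 0.1432, 0.2966]
ee_rot: [-0.635, -0.308, -0.229, 0.67]
ft_force: [0.3, 0.4, 0.9]
opening: -0.0001
```

Run:
```python
from h import *
s=arm.sense();print(s['clock'],s['joint_pos'],s['dq'],s['eef_pos'])
print(go([.55,-.18,.25],Rt(45,1)))
```

```text
3.8667 [ 0.7163 -0.0615 -1.2033  2.39    1.4098  0.2122 -0.1417] [ 0.4244  0.7771  0.0562 -0.0537  2.1838  0.112  -1.3871] [0.4889 0.1432 0.2966]
(array([-0.017 ,  0.0474, -0.3284]), array([ 0.0012, -0.0056, -0.0038]))
```

Emit:
{"fn": "arm_command", "kwargs": {
  "steps": [
    {"dp":[0.01,0.03,-0.03],"twist":[0,0,0],"jaw":0},
    {"dp":[0.015,0.047,-0.06],"twist":[0,0,0],"jaw":0},
    {"dp":[0.01,0.047,-0.095],"twist":[0,0,0],"jaw":0},
    {"dp":[0.005,0.047,-0.13],"twist":[0,0,0],"jaw":0},
    {"dp":[0,0.047,-0.16],"twist":[0,0,0],"jaw":0},
    {"dp":[0,0.047,-0.16],"twist":[0,0,0],"jaw":0}
  ]
}}

```text
clock: 4.37
eef_pos: [0.5422, -0.0206, 0.2577]
ee_rot: [-0.638, -0.302, -0.236, 0.668]
ft_force: [-0.6, 0.4, -0.2]
opening: -0.0001
```

Run:
```python
from h import *
s=arm.sense();print(s['clock'],s['joint_pos'],s['dq'],s['eef_pos'])
print(go([.55,-.18,.25],Rt(45,1)))
```

```text
4.3667 [ 1.1782  0.2751 -1.2632  2.3687  2.143   0.1949 -0.3763] [ 0.0075  0.0231 -0.0715  0.0039  0.0087 -0.0492 -0.0028] [ 0.5422 -0.0206  0.2577]
(array([-0.0113, -0.0008, -0.1593]), array([ 0.0155, -0.0187, -0.0043]))
```

Run:
```python
from h import *
print(go([.56,-.12,.25],Rt(58,1)))
```

```text
(array([ 0.0001,  0.0106, -0.1007]), array([ 0.0175, -0.0169, -0.2312]))
```

Emit:
{"fn": "arm_command", "kwargs": {
  "steps": [
    {"dp":[0,0.002,-0.02],"twist":[0,0,-0.06],"jaw":0},
    {"dp":[0,0.004,-0.04],"twist":[0,-0.01,-0.12],"jaw":0},
    {"dp":[0,0.006,-0.06],"twist":[0.01,-0.01,-0.17],"jaw":0},
    {"dp":[0,0.008,-0.08],"twist":[0.015,-0.015,-0.23],"jaw":0},
    {"dp":[0,0.01,-0.1],"twist":[0.017,-0.017,-0.23],"jaw":0},
    {"dp":[0,0.01,-0.1],"twist":[0.017,-0.017,-0.23],"jaw":0}
  ]
}}

```text
clock: 4.87
eef_pos: [0.5637, -0.1168, 0.2496]
ee_rot: [-0.592, -0.382, -0.3, 0.643]
ft_force: [0.3, -0.5, -0.1]
opening: 0.0002
```

Run:
```python
from h import *
s=arm.sense();print(s['clock'],s['joint_pos'],s['dq'],s['eef_pos'])
f=fdir(55); p=knob+15e-3*f+.040*cy
print(go(p-.08*f,Rt(55,1)),go(p,Rt(55,1)))
d=shot('side','side2')
```

```text
4.8667 [ 1.4337  0.6196 -1.2604  2.3939  3.0507  0.3745 -0.8102] [-0.0809 -0.1218 -0.06    0.0135 -0.2517 -0.0544  0.0484] [ 0.5637 -0.1168  0.2496]
(array([-0.0361,  0.0418, -0.0748]), array([-0.0118, -0.0012,  0.0499])) (array([-0.0401,  0.1217, -0.0757]), array([-0.0118, -0.0012,  0.0499]))
```

View pics/side2.png

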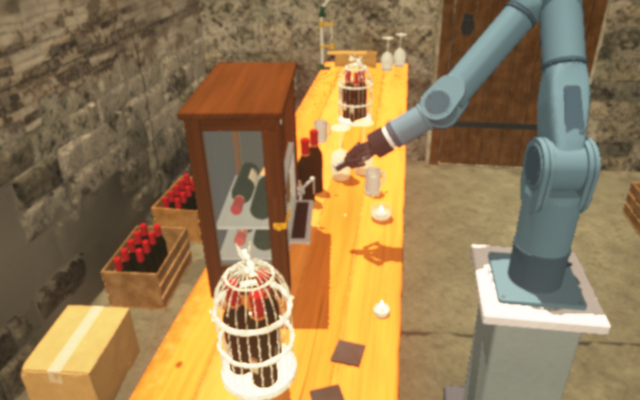

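Emit:
{"fn": "arm_command", "kwargs": {
  "steps": [
    {"dp":[-0.01,0.01,-0.025],"twist":[0,0,0.02],"jaw":0},
    {"dp":[-0.02,0.02,-0.05],"twist":[-0.01,0,0.05],"jaw":0},
    {"dp":[-0.036,0.04,-0.075],"twist":[-0.012,0,0.05],"jaw":0},
    {"dp":[-0.036,0.042,-0.075],"twist":[-0.012,0,0.05],"jaw":0},
    {"dp":[-0.036,0.042,-0.075],"twist":[-0.012,0,0.05],"jaw":0}
  ]
}}

```text
clock: 5.33
eef_pos: [0.5924, -0.182, 0.1994]
ee_rot: [-0.606, -0.368, -0.282, 0.646]
ft_force: [0.7, 1.3, 0.1]
opening: -0.0002
```

Run:
```python
from h import *
s=arm.sense();print(s['clock'],s['joint_pos'],s['dq'],s['eef_pos'])
f=fdir(55); p=knob+15e-3*f+.040*cy
print(go(p-.08*f,Rt(55,1)),go(p,Rt(55,1)))
d=shot('wrist','wrist2');t=shot('top','top2')
print(proj(d,knob),proj(d,p))
for n,dd,c in (('w',d,'wrist'),('t',t,'top')):
    for x in arm.place_of('knob',c)[:2]: print(n,x, pt(dd,*x['location'],w=1))
a=t['img'][130:290,220:420,::-1]; cv2.imwrite('pics/top2z.png',cv2.resize(a,None,fx=3.5,fy=3.5))
```

```text
5.3333 [ 1.3748  0.7423 -1.0975  2.2653  3.1133  0.2963 -0.7202] [ 0.0101 -0.0433 -0.0576  0.0438  0.006  -0.0096 -0.0086] [ 0.5924 -0.182   0.1994]
(array([-0.0045, -0.0009, -0.0059]), array([-0.0038,  0.0086, -0.0015])) (array([-0.0044,  0.0791, -0.0062]), array([-0.0038,  0.0086, -0.0015]))
[257.5486 203.8375] [316.1382 198.6531]
w {'location': [633.1, 164.6], 'confidence': 0.67} [0.6259 0.0644 0.1193]
w {'location': [255.7, 206.5], 'confidence': 0.61} [ 0.6416 -0.2218  0.163 ]
t {'location': [353.7, 183.7], 'confidence': 0.36} [ 0.6448 -0.2193  0.1645]
```

View pics/wrist2.png

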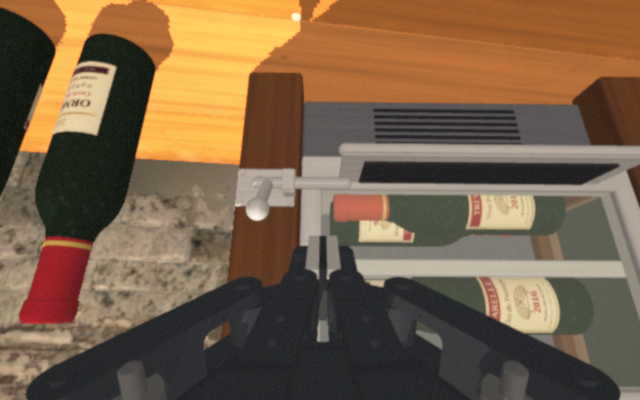

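View pics/top2z.png

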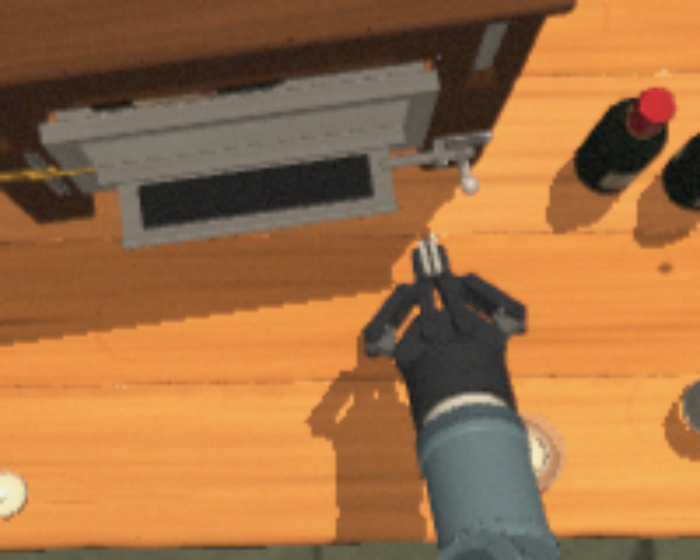

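Emit:
{"fn": "arm_command", "kwargs": {
  "steps": [
    {"dp":[-0.004,0.02,-0.006],"twist":[0,0,0],"jaw":0},
    {"dp":[-0.004,0.04,-0.006],"twist":[0,0,0],"jaw":0},
    {"dp":[-0.004,0.06,-0.006],"twist":[0,0,0],"jaw":0},
    {"dp":[-0.004,0.079,-0.006],"twist":[0,0,0],"jaw":0},
    {"dp":[-0.004,0.079,-0.006],"twist":[0,0,0],"jaw":0}
  ]
}}

```text
clock: 5.95
eef_pos: [0.6563, -0.1779, 0.1516]
ee_rot: [-0.605, -0.37, -0.282, 0.646]
ft_force: [0.3, -0.1, 0.2]
opening: -0.0001
```

Run:
```python
from h import *
s=arm.sense();print(s['clock'],s['joint_pos'],s['eef_pos'],s['ft_force'])
f=fdir(55); p=knob+15e-3*f+.040*cy
print(go(p,Rt(55,1)))
d=shot('wrist','wrist3')
```

```text
5.95 [ 1.1711  0.8596 -0.9609  2.151   3.0911  0.3682 -0.6754] [ 0.6563 -0.1779  0.1516] [ 0.2655 -0.113   0.1918]
(array([-0.002 , -0.0007, -0.0019]), array([-0.0057,  0.0115,  0.0007]))
```

View pics/wrist3.png

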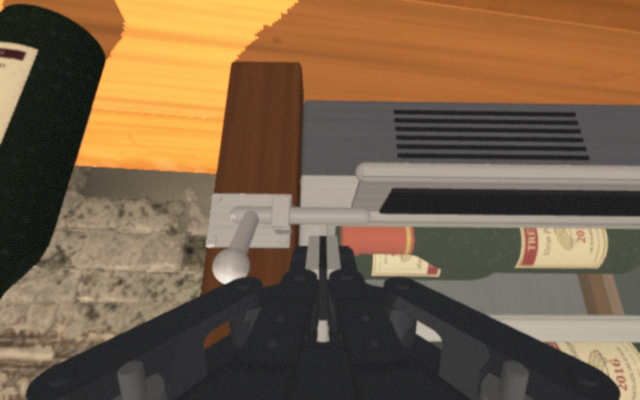

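Emit:
{"fn": "arm_command", "kwargs": {
  "steps": [
    {"dp":[0,0,-0.008],"twist":[0,0,0],"jaw":0},
    {"dp":[0,0,-0.016],"twist":[0,0,0],"jaw":0},
    {"dp":[0,0,-0.022],"twist":[0,0,0],"jaw":0},
    {"dp":[0,0,-0.026],"twist":[0,0,0],"jaw":0},
    {"dp":[0,0,-0.03],"twist":[0,0,0],"jaw":0},
    {"dp":[0,0,-0.034],"twist":[0,0,0],"jaw":0}
  ]
}}

```text
clock: 6.5
eef_pos: [0.6586, -0.2137, 0.1516]
ee_rot: [-0.606, -0.369, -0.282, 0.646]
ft_force: [-1.6, 2.1, 0.6]
opening: 0.0004
```

Run:
```python
from h import *
s=arm.sense();print(s['clock'],s['joint_pos'],s['eef_pos'],case(s['eef_pos']),s['ft_force'])
d=shot('wrist','wrist4')
```

```text
6.5 [ 1.2336  0.8847 -0.9708  2.1016  3.1363  0.294  -0.6656] [ 0.6586 -0.2137  0.1516] [-0.1419 -0.1668  0.1516] [-1.6376  2.0682  0.6296]
```

View pics/wrist4.png

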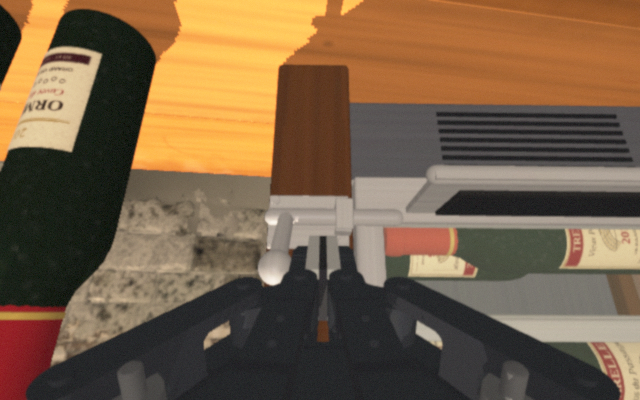

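Emit:
{"fn": "arm_command", "kwargs": {
  "steps": [
    {"dp":[0,0,-0.003],"twist":[0,0,0],"jaw":0},
    {"dp":[0,0,-0.006],"twist":[0,0,0],"jaw":0},
    {"dp":[0,0,-0.009],"twist":[0,0,0],"jaw":0},
    {"dp":[0,0,-0.012],"twist":[0,0,0],"jaw":0},
    {"dp":[0,0,-0.012],"twist":[0,0,0],"jaw":0}
  ]
}}

```text
clock: 6.97
eef_pos: [0.6605, -0.2249, 0.1514]
ee_rot: [-0.605, -0.369, -0.282, 0.646]
ft_force: [-1.4, 3.7, -0.5]
opening: 0.0003
```

Run:
```python
from h import *
s=arm.sense();print(s['clock'],s['eef_pos'],case(s['eef_pos']),s['ft_force'])
t=shot('top','top5')
for x in arm.place_of('knob','top')[:2]: print(x, pt(t,*x['location'],w=1))
d=shot('wrist','wrist5')
for x in arm.place_of('knob','wrist')[:2]: print(x)
a=t['img'][130:290,220:420,::-1]; cv2.imwrite('pics/top5z.png',cv2.resize(a,None,fx=3.5,fy=3.5))
for off in (.013,.02,.025,.03): print(off,proj(t,knob-cy*off),proj(d,knob-cy*off))
```

```text
6.9667 [ 0.6605 -0.2249  0.1514] [-0.1415 -0.1781  0.1514] [-1.3838  3.7403 -0.5217]
{'location': [365.8, 181.1], 'confidence': 0.59} [ 0.6518 -0.2541  0.1643]
{'location': [275.8, 267.0], 'confidence': 0.65}
0.013 [358.6713 182.4097] [308.5421 260.5869]
0.02 [361.0829 182.0648] [292.9454 260.4613]
0.025 [362.8051 181.8186] [281.7998 260.3715]
0.03 [364.5269 181.5723] [270.6498 260.2817]
```

View pics/wrist5.png

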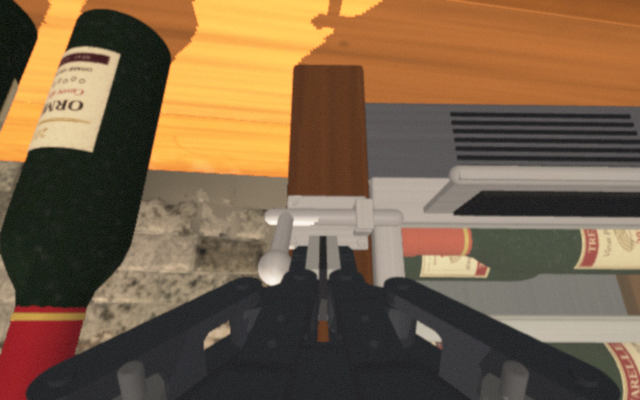

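View pics/top5z.png

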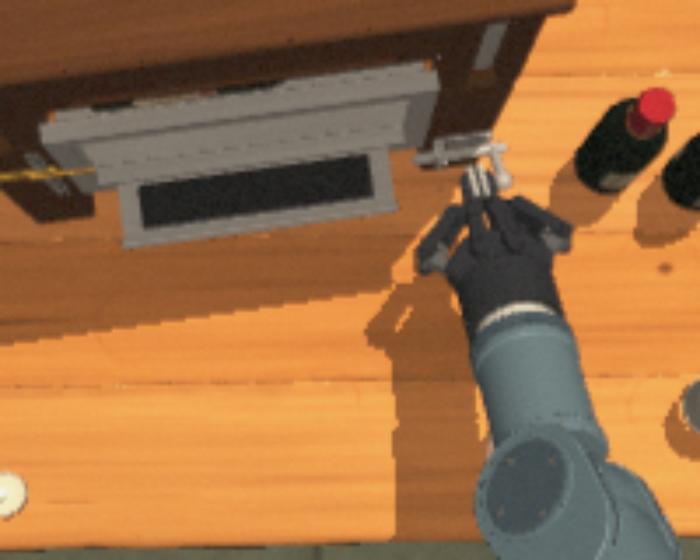

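Emit:
{"fn": "arm_command", "kwargs": {
  "steps": [
    {"dp":[0,0,-0.001],"twist":[0,0,0],"jaw":0},
    {"dp":[0,0,-0.002],"twist":[0,0,0],"jaw":0},
    {"dp":[0,0,-0.002],"twist":[0,0,0],"jaw":0}
  ]
}}

```text
clock: 7.42
eef_pos: [0.6605, -0.2252, 0.1514]
ee_rot: [-0.605, -0.37, -0.281, 0.647]
ft_force: [-2.8, 6.5, 2.0]
opening: -0.0001
```

Run:
```python
from h import *
s=arm.sense();print(s['clock'],s['eef_pos'],case(s['eef_pos']),s['ft_force'],s['joint_pos'])
```

```text
7.4167 [ 0.6605 -0.2252  0.1514] [-0.1415 -0.1784  0.1514] [-2.7643  6.4857  1.9953] [ 1.2525  0.8963 -0.9753  2.0802  3.1529  0.264  -0.6614]
```

Emit:
{"fn": "arm_command", "kwargs": {
  "steps": [
    {"dp":[0,0,0.01],"twist":[0,0,0],"jaw":0},
    {"dp":[0,0,0.025],"twist":[0,0,0],"jaw":0},
    {"dp":[0,-0.03,0.03],"twist":[0,0,0],"jaw":0},
    {"dp":[0,-0.06,0.03],"twist":[0,0,0],"jaw":0},
    {"dp":[0,-0.075,0.035],"twist":[0,0,0],"jaw":0},
    {"dp":[0,-0.075,0.035],"twist":[0,0,0],"jaw":0}
  ]
}}

```text
clock: 7.92
eef_pos: [0.5938, -0.2015, 0.1953]
ee_rot: [-0.607, -0.369, -0.283, 0.645]
ft_force: [-0.1, 0.2, -0.3]
opening: 0.0001
```

Run:
```python
from h import *
s=arm.sense();print(s['clock'],s['eef_pos'],case(s['eef_pos']),s['ft_force'],s['joint_pos'])
t=shot('top','top6');d=shot('wrist','wrist6')
for dd,c in ((t,'top'),(d,'wrist')):
    for x in arm.place_of('knob',c)[:2]: print(x, case(pt(dd,*x['location'],w=1)), proj(dd,knob-.03*cy))
p=org+cx*-.190+cy*-.02
for z in (.19,.12,.055): print(z,go([p[0],p[1],z],Rt(55,1)))
```

```text
7.9167 [ 0.5938 -0.2015  0.1953] [-0.2046 -0.1465  0.1953] [-0.0817  0.2418 -0.2876] [ 1.4026  0.769  -1.0924  2.2393  3.1455  0.2685 -0.7092]
{'location': [364.5, 181.2], 'confidence': 0.63} [-0.1542 -0.2018  0.1682] [364.5269 181.5723]
{'location': [247.6, 214.2], 'confidence': 0.78} [-0.1588 -0.1982  0.1641] [242.9644 209.1508]
0.19 (array([0.0045, 0.0129, 0.1267]), array([-0.0025,  0.0099,  0.0004]))
0.12 (array([-0.0529,  0.053 ,  0.1271]), array([-0.0025,  0.0099,  0.0004]))
0.055 (array([-0.1061,  0.0903,  0.1276]), array([-0.0025,  0.0099,  0.0004]))
```

View pics/wrist6.png

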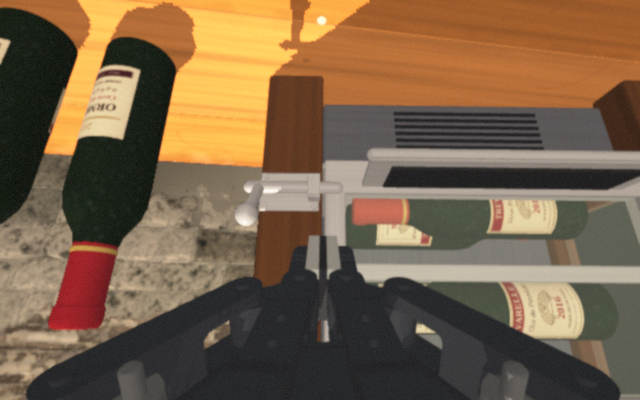

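Emit:
{"fn": "arm_command", "kwargs": {
  "steps": [
    {"dp":[0.002,0.005,0.03],"twist":[0,0,0],"jaw":0},
    {"dp":[0.004,0.01,0.065],"twist":[0,0,0],"jaw":0},
    {"dp":[0.004,0.013,0.1],"twist":[0,0.01,0],"jaw":0},
    {"dp":[0.004,0.013,0.127],"twist":[0,0.01,0],"jaw":0},
    {"dp":[-0.02,0.03,0.127],"twist":[0,0.01,0],"jaw":0},
    {"dp":[-0.05,0.05,0.127],"twist":[0,0.01,0],"jaw":0},
    {"dp":[-0.08,0.07,0.127],"twist":[0,0.01,0],"jaw":0},
    {"dp":[-0.106,0.09,0.127],"twist":[0,0.01,0],"jaw":0},
    {"dp":[-0.106,0.09,0.127],"twist":[0,0.01,0],"jaw":0}
  ]
}}

```text
clock: 8.87
eef_pos: [0.5887, -0.0724, 0.0467]
ee_rot: [-0.604, -0.361, -0.284, 0.652]
ft_force: [-1.1, 0.2, -0.5]
opening: 0.0
```

Run:
```python
from h import *
s=arm.sense();print(s['clock'],s['eef_pos'],case(s['eef_pos']),s['ft_force'],s['joint_pos'])
p=org+cx*-.142+cy*-.02
for z in (.055,.06,.085): print(z,go([p[0],p[1],z],Rt(55,1)))
shot('side','side7')
a=cv2.imread('pics/side7.png'); cv2.imwrite('pics/side7z.png',cv2.resize(a[100:300,240:480],None,fx=3,fy=3))
```

```text
8.8667 [ 0.5887 -0.0724  0.0467] [-0.1934 -0.0178  0.0467] [-1.1171  0.1644 -0.4932] [ 0.9732  1.0844 -0.8619  2.3576  3.0804  0.8358 -0.6257]
0.055 (array([ 0.0367,  0.0369, -0.0022]), array([-0.0074, -0.0075, -0.0107]))
0.06 (array([ 0.0407,  0.034 , -0.0022]), array([-0.0074, -0.0075, -0.0107]))
0.085 (array([ 0.0611,  0.0194, -0.0019]), array([-0.0074, -0.0075, -0.0107]))
```

View pics/side7z.png

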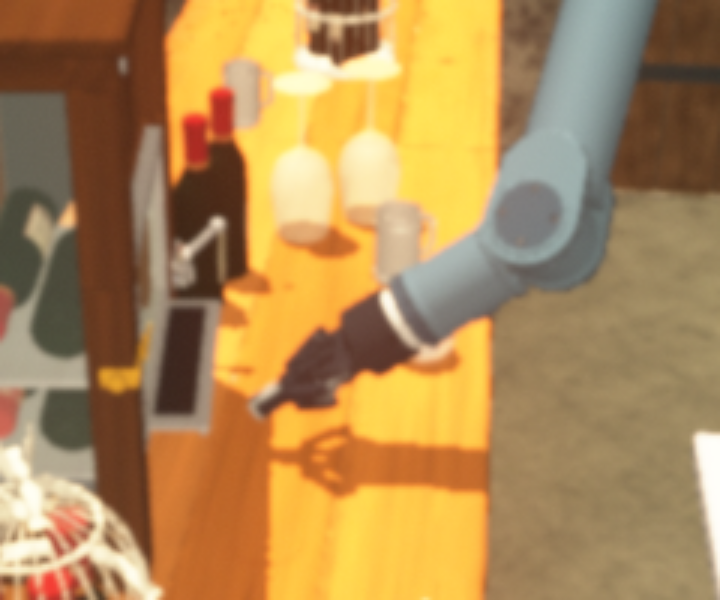

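Emit:
{"fn": "arm_command", "kwargs": {
  "steps": [
    {"dp":[0.012,0.012,-0.002],"twist":[0,0,0],"jaw":0},
    {"dp":[0.024,0.024,-0.002],"twist":[0,0,-0.01],"jaw":0},
    {"dp":[0.036,0.037,-0.002],"twist":[-0.007,-0.007,-0.01],"jaw":0},
    {"dp":[0.036,0.037,-0.002],"twist":[-0.007,-0.007,-0.01],"jaw":0},
    {"dp":[0.036,0.037,-0.002],"twist":[-0.007,-0.007,-0.01],"jaw":0}
  ]
}}

```text
clock: 9.33
eef_pos: [0.6437, -0.0692, 0.0671]
ee_rot: [-0.606, -0.372, -0.288, 0.641]
ft_force: [0.2, -0.2, -0.3]
opening: -0.0002
```

Run:
```python
from h import *
s=arm.sense();print(s['clock'],s['eef_pos'],case(s['eef_pos']),s['ft_force'],s['joint_pos'])
p=org+cx*-.142+cy*-.02
for z in (.07,.085,.095,.1): print(z,go([p[0],p[1],z],Rt(55,1)))
shot('wrist','wrist8')
a=shot('side','side8')['img']; cv2.imwrite('pics/side8z.png',cv2.resize(a[170:270,260:400,::-1],None,fx=5,fy=5))
```

```text
9.3333 [ 0.6437 -0.0692  0.0671] [-0.1385 -0.0216  0.0671] [ 0.1984 -0.2106 -0.3491] [ 0.9098  1.0469 -0.8795  2.2633  3.0191  0.7832 -0.6216]
0.07 (array([ 0.0005, -0.0046,  0.0016]), array([0.0042, 0.0102, 0.014 ]))
0.085 (array([ 0.0129, -0.013 ,  0.0014]), array([0.0042, 0.0102, 0.014 ]))
0.095 (array([ 0.0211, -0.0186,  0.0013]), array([0.0042, 0.0102, 0.014 ]))
0.1 (array([ 0.0253, -0.0215,  0.0013]), array([0.0042, 0.0102, 0.014 ]))
```

View pics/side8z.png

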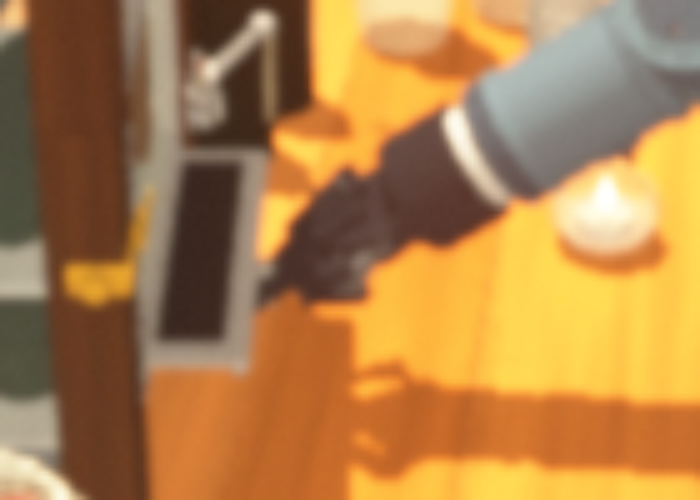

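View pics/wrist8.png

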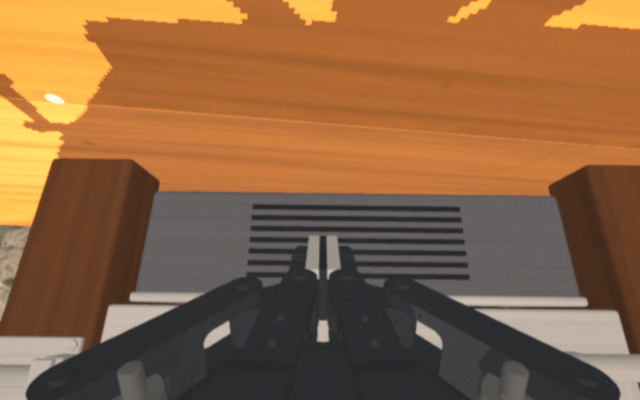

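Run:
```python
from h import *
s=arm.sense();Rc=R.from_quat(s['ee_rot']).as_matrix()
print(Rc.T@ez,s['eef_pos'],s['dq'],s['ft_force'], np.degrees(np.arccos(-Rc[2,1])))
```

```text
[ 0.8251 -0.5648 -0.0093] [ 0.6417 -0.0695  0.0651] [0.0068 0.0207 0.0132 0.0076 0.0037 0.0041 0.0037] [0.403  0.2214 0.0543] 55.60842935415507
```

Emit:
{"fn": "arm_command", "kwargs": {
  "steps": [
    {"dp":[0.004,-0.003,0],"twist":[0,0,0],"jaw":0},
    {"dp":[0.008,-0.006,0],"twist":[0,0,0],"jaw":0},
    {"dp":[0.012,-0.008,0],"twist":[0,0,0],"jaw":0},
    {"dp":[0.016,-0.011,0],"twist":[0,0,0],"jaw":0},
    {"dp":[0.02,-0.014,0],"twist":[0,0,0],"jaw":0},
    {"dp":[0.02,-0.014,0],"twist":[0,0,0],"jaw":0}
  ]
}}

```text
clock: 9.93
eef_pos: [0.6415, -0.0692, 0.0888]
ee_rot: [-0.606, -0.371, -0.288, 0.643]
ft_force: [1.2, 0.3, 0.2]
opening: 0.0001
```

Run:
```python
from h import *
s=arm.sense();Rc=R.from_quat(s['ee_rot']).as_matrix()
print(s['clock'],Rc.T@ez,s['eef_pos'],case(s['eef_pos']),s['joint_pos'],s['ft_force'], np.degrees(np.arccos(-Rc[2,1])))
shot('wrist','wrist9')
a=shot('side','side9')['img']; cv2.imwrite('pics/side9z.png',cv2.resize(a[170:270,260:400,::-1],None,fx=5,fy=5))
```

```text
9.9333 [ 0.8249 -0.5653 -0.0083] [ 0.6415 -0.0692  0.0888] [-0.1406 -0.0214  0.0888] [ 0.922   0.9878 -0.9036  2.2766  2.9813  0.7471 -0.6317] [1.1513 0.2829 0.204 ] 55.57868358508172
```

View pics/side9z.png

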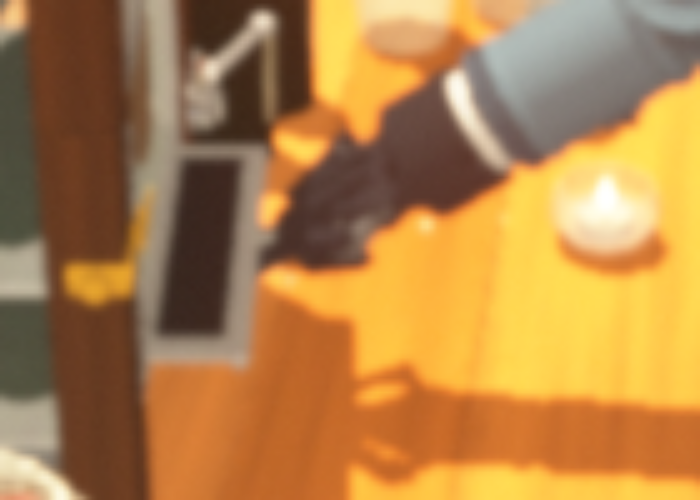

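View pics/wrist9.png

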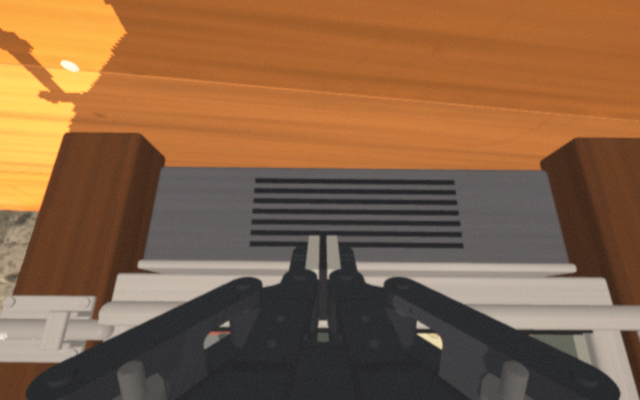

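Emit:
{"fn": "arm_command", "kwargs": {
  "steps": [
    {"dp":[0.0033,-0.0023,0],"twist":[0,0,0],"jaw":0},
    {"dp":[0.0066,-0.0045,0],"twist":[0,0,0],"jaw":0},
    {"dp":[0.01,-0.0068,0],"twist":[0,0,0],"jaw":0},
    {"dp":[0.013,-0.009,0],"twist":[0,0,0],"jaw":0},
    {"dp":[0.0165,-0.0113,0],"twist":[0,0,0],"jaw":0},
    {"dp":[0.02,-0.0136,0],"twist":[0,0,0],"jaw":0},
    {"dp":[0.023,-0.0158,0],"twist":[0,0,0],"jaw":0},
    {"dp":[0.0264,-0.018,0],"twist":[0,0,0],"jaw":0},
    {"dp":[0.0264,-0.018,0],"twist":[0,0,0],"jaw":0}
  ]
}}

```text
clock: 10.78
eef_pos: [0.6418, -0.0688, 0.1209]
ee_rot: [-0.606, -0.371, -0.288, 0.643]
ft_force: [-4.1, -1.5, -1.4]
opening: 0.0
```

```bash
cat > look.py <<'E'
from h import *
import sys
n=sys.argv[1]
s=arm.sense();Rc=R.from_quat(s['ee_rot']).as_matrix()
print(s['clock'],s['eef_pos'],case(s['eef_pos']),s['joint_pos'],s['ft_force'], np.degrees(np.arccos(-Rc[2,1])),Rc.T@ez)
d=shot('side','side'+n)
a=d['img']; cv2.imwrite(f'pics/side{n}z.png',cv2.resize(a[150:270,240:400,::-1],None,fx=5,fy=5))
lo=[None,9]
for h in np.arange(0,.18,.03):
    print(h,'lip_end proj',proj(d,org+cx*-.131+cy*.115+ez*(.116+h)),'lipstrip', proj(d,org+cx*-.128+cy*0+ez*(.118+h)))
for t in ('lip_end','pointer_tip','lip_strip','lip_front'):
    for x in arm.place_of(t,'side')[:2]: print(t,np.round(x['location'],1),round(x['confidence'],2))
t=shot('top','top'+n)
for k in ('lip_strip','knob'):
  for x in arm.place_of(k,'top')[:1]: print('top',k,np.round(x['location'],1),round(x['confidence'],2),case(pt(t,*x['location'])))
E
python3 look.py 10
```

```text
10.7833 [ 0.6418 -0.0688  0.1209] [-0.1403 -0.021   0.1209] [ 0.9388  0.9041 -0.9377  2.2858  2.9329  0.6923 -0.6466] [-4.1078 -1.4563 -1.4252] 55.60441784660113 [ 0.8251 -0.5649 -0.0085]
0.0 lip_end proj [299.5074 241.7592] lipstrip [301.0074 218.6959]
0.03 lip_end proj [299.0999 232.3613] lipstrip [300.6425 209.7108]
0.06 lip_end proj [298.6837 222.7617] lipstrip [300.2703 200.5463]
0.09 lip_end proj [298.2584 212.954 ] lipstrip [299.8906 191.1969]
0.12 lip_end proj [297.8238 202.9312] lipstrip [299.5032 181.6569]
0.15 lip_end proj [297.3796 192.6863] lipstrip [299.1078 171.9205]
lip_end [300.  229.8] 0.59
lip_end [314.4 176.3] 0.15
pointer_tip [290.1 206.8] 0.68
pointer_tip [302.2 231. ] 0.48
lip_strip [298.8 209.1] 0.66
lip_strip [311.6 207.2] 0.23
lip_front [309.8 207.2] 0.64
top lip_strip [292.2 181.7] 0.89 [-0.1241  0.0022  0.1579]
top knob [363.8 179.4] 0.58 [-0.1469 -0.2021  0.1576]
```

View pics/side10z.png

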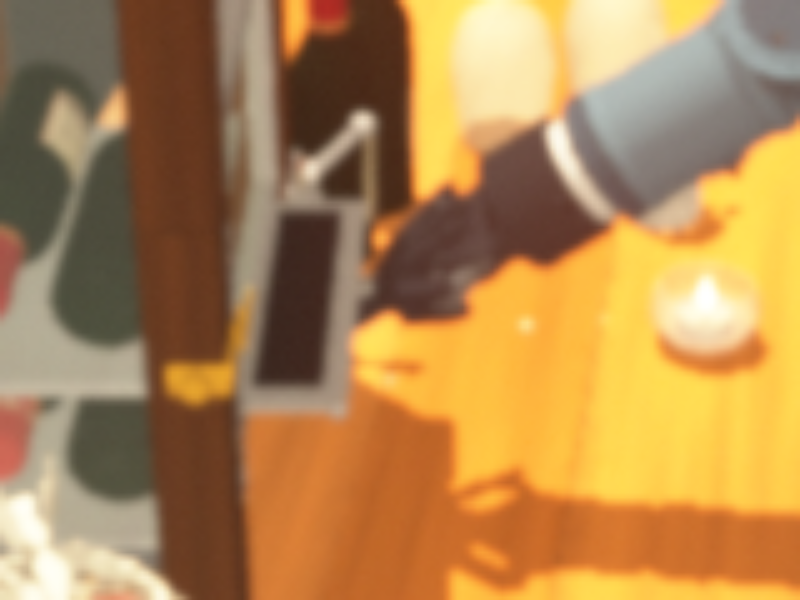

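Emit:
{"fn": "arm_command", "kwargs": {
  "steps": [
    {"dp":[0.004,-0.003,0],"twist":[0,0,0],"jaw":0},
    {"dp":[0.008,-0.0055,0],"twist":[0,0,0],"jaw":0},
    {"dp":[0.012,-0.008,0],"twist":[0,0,0],"jaw":0},
    {"dp":[0.016,-0.011,0],"twist":[0,0,0],"jaw":0},
    {"dp":[0.02,-0.0137,0],"twist":[0,0,0],"jaw":0},
    {"dp":[0.024,-0.0164,0],"twist":[0,0,0],"jaw":0},
    {"dp":[0.028,-0.019,0],"twist":[0,0,0],"jaw":0},
    {"dp":[0.032,-0.022,0],"twist":[0,0,0],"jaw":0},
    {"dp":[0.036,-0.0247,0],"twist":[0,0,0],"jaw":0},
    {"dp":[0.04,-0.0274,0],"twist":[0,0,0],"jaw":0},
    {"dp":[0.044,-0.03,0],"twist":[0,0,0],"jaw":0},
    {"dp":[0.048,-0.033,0],"twist":[0,0,0],"jaw":0},
    {"dp":[0.052,-0.0356,0],"twist":[0,0,0],"jaw":0},
    {"dp":[0.055,-0.0377,0],"twist":[0,0,0],"jaw":0},
    {"dp":[0.055,-0.0377,0],"twist":[0,0,0],"jaw":0}
  ]
}}

```text
clock: 12.43
eef_pos: [0.6419, -0.0684, 0.1878]
ee_rot: [-0.606, -0.371, -0.288, 0.642]
ft_force: [-3.3, -1.2, -1.2]
opening: -0.0002
```

```bash
python3 look.py 11; python3 -c "
import cv2
a=cv2.imread('pics/side11.png');cv2.imwrite('pics/side11y.png',cv2.resize(a[185:245,270:330],None,fx=10,fy=10,interpolation=0))"
```

```text
12.4333 [ 0.6419 -0.0684  0.1878] [-0.1401 -0.0205  0.1878] [ 0.988   0.7248 -1.0097  2.2859  2.8401  0.5527 -0.6819] [-3.2738 -1.1778 -1.204 ] 55.62580601177362 [ 0.8253 -0.5646 -0.0089]
0.0 lip_end proj [299.5074 241.7592] lipstrip [301.0074 218.6959]
0.03 lip_end proj [299.0999 232.3613] lipstrip [300.6425 209.7108]
0.06 lip_end proj [298.6837 222.7617] lipstrip [300.2703 200.5463]
0.09 lip_end proj [298.2584 212.954 ] lipstrip [299.8906 191.1969]
0.12 lip_end proj [297.8238 202.9312] lipstrip [299.5032 181.6569]
0.15 lip_end proj [297.3796 192.6863] lipstrip [299.1078 171.9205]
lip_end [300.  209.6] 0.55
pointer_tip [289.7 206.2] 0.44
lip_strip [298.8 187.8] 0.63
lip_strip [380.5 311.6] 0.57
lip_front [307.7 187.3] 0.92
lip_front [371.1 194.2] 0.24
top lip_strip [288.  176.4] 0.59 [-0.1211  0.0103  0.225 ]
top knob [363.5 180.7] 0.45 [-0.1517 -0.1997  0.1646]
```

View pics/side11y.png

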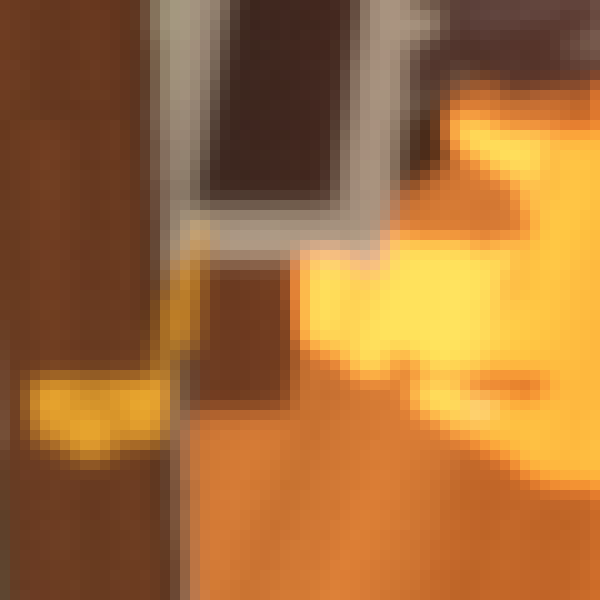

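Emit:
{"fn": "arm_command", "kwargs": {
  "steps": [
    {"dp":[0.0022,-0.0015,0],"twist":[0,0,0],"jaw":0},
    {"dp":[0.0044,-0.003,0],"twist":[0,0,0],"jaw":0},
    {"dp":[0.0066,-0.0045,0],"twist":[0,0,0],"jaw":0},
    {"dp":[0.0066,-0.0045,0],"twist":[0,0,0],"jaw":0},
    {"dp":[0.0066,-0.0045,0],"twist":[0,0,0],"jaw":0},
    {"dp":[0.0066,-0.0045,0],"twist":[0,0,0],"jaw":0}
  ]
}}

```text
clock: 13.33
eef_pos: [0.6418, -0.0683, 0.1948]
ee_rot: [-0.606, -0.371, -0.288, 0.643]
ft_force: [-0.9, -0.3, -0.9]
opening: 0.0002
```

```bash
python3 look.py 12
python3 - <<'E'
from h import *
a=cv2.imread('pics/side12.png');cv2.imwrite('pics/side12y.png',cv2.resize(a[185:245,270:330],None,fx=10,fy=10,interpolation=0))
a=cv2.imread('pics/top12.png');cv2.imwrite('pics/top12y.png',cv2.resize(a[150:210,220:290],None,fx=10,fy=10,interpolation=0))
d=shot('side','s');t=shot('top','t')
for z in (.219,.223,.227,.231):
  for xx,yy,n in ((-.111,.1208,'ptr'),(-.111,.115,'lip'),(-.157,.115,'lipcorner')):
    p=org+cx*xx+cy*yy+ez*z; print(z,n,proj(d,p),proj(t,p))
E
```

```text
13.3333 [ 0.6418 -0.0683  0.1948] [-0.1402 -0.0205  0.1948] [ 0.9947  0.7052 -1.0174  2.2842  2.8305  0.5348 -0.6862] [-0.8909 -0.2919 -0.9225] 55.58277310070279 [ 0.8249 -0.5652 -0.0082]
0.0 lip_end proj [299.5074 241.7592] lipstrip [301.0074 218.6959]
0.03 lip_end proj [299.0999 232.3613] lipstrip [300.6425 209.7108]
0.06 lip_end proj [298.6837 222.7617] lipstrip [300.2703 200.5463]
0.09 lip_end proj [298.2584 212.954 ] lipstrip [299.8906 191.1969]
0.12 lip_end proj [297.8238 202.9312] lipstrip [299.5032 181.6569]
0.15 lip_end proj [297.3796 192.6863] lipstrip [299.1078 171.9205]
lip_end [301.4 204.2] 0.87
pointer_tip [289.5 204.2] 0.59
pointer_tip [310.6 185. ] 0.55
lip_strip [299.9 185.6] 0.96
lip_strip [289.5 204.5] 0.16
lip_front [308.3 186. ] 0.68
lip_front [378.8 218.4] 0.39
top lip_strip [288.9 174.1] 0.77 [-0.1164  0.0068  0.231 ]
top knob [362.6 180.6] 0.47 [-0.1513 -0.197   0.1657]
0.219 ptr [290.1752 209.7757] [247.4707 178.9472]
0.219 lip [290.3548 208.6368] [249.5816 178.6477]
0.219 lipcorner [308.1117 208.6386] [251.692  195.1166]
0.223 ptr [290.1055 208.4364] [247.2625 178.6618]
0.223 lip [290.2856 207.301 ] [249.3802 178.3614]
0.223 lipcorner [308.0684 207.3016] [251.4963 194.8817]
0.227 ptr [290.0356 207.0932] [247.0529 178.3747]
0.227 lip [290.2163 205.9613] [249.1774 178.0733]
0.227 lipcorner [308.0249 205.9606] [251.2993 194.6454]
0.231 ptr [289.9656 205.7461] [246.842  178.0857]
0.231 lip [290.1467 204.6177] [248.9734 177.7834]
0.231 lipcorner [307.9813 204.6158] [251.1011 194.4075]
```

View pics/side12y.png

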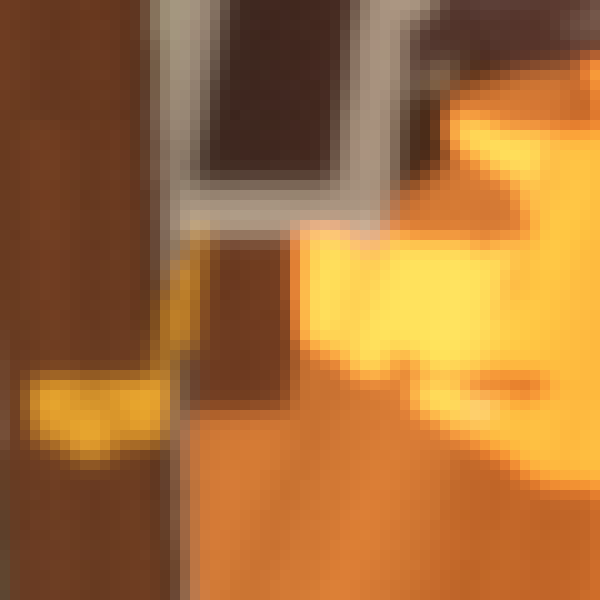

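View pics/top12y.png

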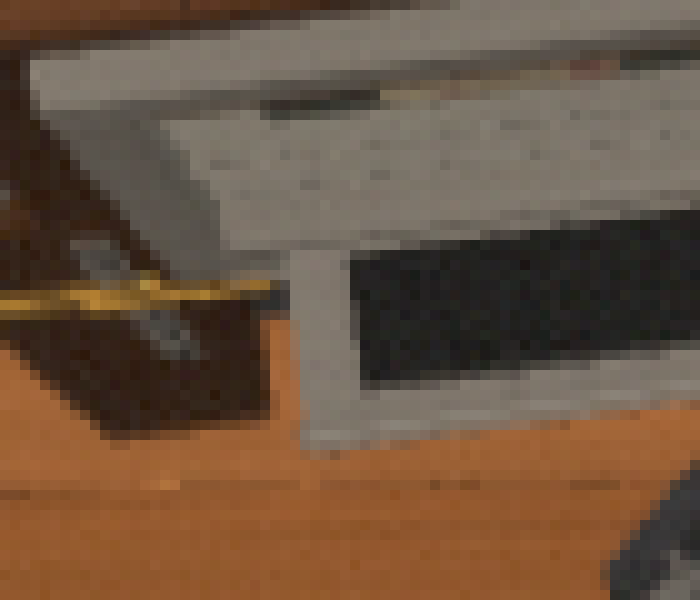

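Emit:
{"fn": "arm_command", "kwargs": {
  "steps": [
    {"dp":[0.0012,-0.0008,0],"twist":[0,0,0],"jaw":0},
    {"dp":[0.0025,-0.0017,0],"twist":[0,0,0],"jaw":0},
    {"dp":[0.0025,-0.0017,0],"twist":[0,0,0],"jaw":0},
    {"dp":[0.0025,-0.0017,0],"twist":[0,0,0],"jaw":0},
    {"dp":[0.0025,-0.0017,0],"twist":[0,0,0],"jaw":0},
    {"dp":[0.0025,-0.0017,0],"twist":[0,0,0],"jaw":0}
  ]
}}

```text
clock: 14.33
eef_pos: [0.6413, -0.0682, 0.1973]
ee_rot: [-0.606, -0.37, -0.287, 0.643]
ft_force: [-1.8, -0.2, -1.7]
opening: 0.0001
```

Emit:
{"fn": "arm_command", "kwargs": {
  "steps": [
    {"dp":[-0.004,0.003,0],"twist":[0,0,0],"jaw":0},
    {"dp":[-0.012,0.008,0],"twist":[0,0,0],"jaw":0},
    {"dp":[-0.024,0.017,0],"twist":[0,0,0],"jaw":0},
    {"dp":[-0.04,0.028,0],"twist":[0,0,0],"jaw":0},
    {"dp":[-0.05,0.034,0],"twist":[0,0,0],"jaw":0},
    {"dp":[-0.05,0.034,0],"twist":[0,0,0],"jaw":0}
  ]
}}

```text
clock: 14.83
eef_pos: [0.6408, -0.0688, 0.1344]
ee_rot: [-0.606, -0.369, -0.287, 0.644]
ft_force: [-0.1, -0.0, -0.9]
opening: 0.0002
```

```bash
python3 look.py 13|grep -v proj
python3 - <<'E'
from h import *
a=cv2.imread('pics/side13.png');cv2.imwrite('pics/side13y.png',cv2.resize(a[185:245,270:330],None,fx=10,fy=10,interpolation=0))
s=arm.sense();p=s['eef_pos'];print(go(p-.08*cx,R.from_quat(s['ee_rot']).as_matrix()))
E
```

```text
14.8333 [ 0.6408 -0.0688  0.1344] [-0.1413 -0.0208  0.1344] [ 0.9487  0.865  -0.9533  2.2887  2.9084  0.6615 -0.6543] [-0.1135 -0.0294 -0.9415] 55.39304500580698 [ 0.823  -0.5679 -0.0056]
lip_end [299.1 207.9] 0.71
pointer_tip [288.3 207.5] 0.48
pointer_tip [370.7 191.7] 0.42
lip_strip [299.5 186.2] 0.58
lip_front [308.6 185.9] 0.66
top lip_strip [289.5 174.4] 0.66 [-0.118   0.0053  0.2334]
top knob [363.1 179.8] 0.44 [-0.1491 -0.1989  0.1652]
(array([-0.0452, -0.066 ,  0.0001]), array([0., 0., 0.]))
```

View pics/side13y.png

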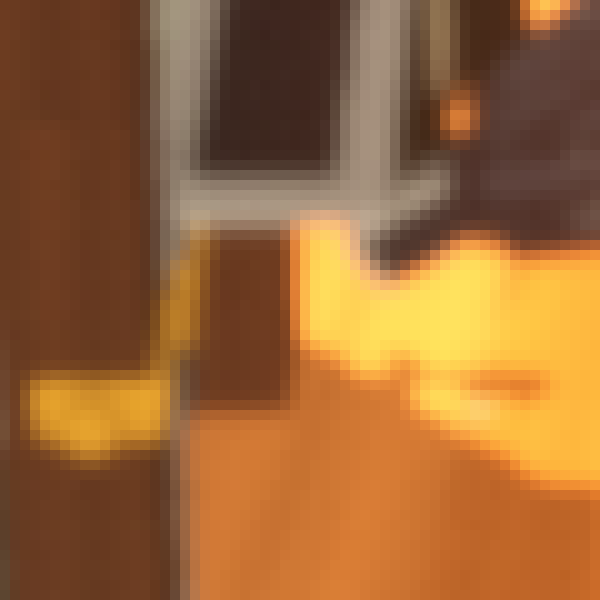

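Emit:
{"fn": "arm_command", "kwargs": {
  "steps": [
    {"dp":[-0.013,-0.018,0],"twist":[0,0,0],"jaw":0},
    {"dp":[-0.025,-0.036,0],"twist":[0,0,0],"jaw":0},
    {"dp":[-0.034,-0.05,0],"twist":[0,0,0],"jaw":0},
    {"dp":[-0.034,-0.05,0],"twist":[0,0,0],"jaw":0},
    {"dp":[-0.034,-0.05,0],"twist":[0,0,0],"jaw":0}
  ]
}}

```text
clock: 15.65
eef_pos: [0.585, -0.0792, 0.1363]
ee_rot: [-0.606, -0.371, -0.285, 0.643]
ft_force: [22.6, 39.7, 91.8]
opening: 0.0002
```

```bash
python3 look.py 14|grep -v proj
python3 - <<'E'
from h import *
d=shot('wrist','wrist14')
for t in ('lip_end','pointer_tip'):
    for x in arm.place_of(t,'wrist')[:2]: print(t,x,case(pt(d,*x['location'],w=1)))
E
```

```text
15.65 [ 0.585  -0.0792  0.1363] [-0.198  -0.0241  0.1363] [ 1.2461  1.1209 -1.2685  2.3959  2.6723  0.7768 -0.1545] [22.5984 39.7093 91.8344] 55.33740771106824 [ 0.8225 -0.5687 -0.0102]
lip_end [300.7 204.5] 0.83
lip_strip [296.4 186.1] 0.65
lip_front [312.6 183.8] 0.75
lip_front [384.5 311.2] 0.25
top lip_strip [288.1 177.4] 0.7 [-0.1254  0.0102  0.2324]
top knob [427.3 251.6] 0.52 [-0.3764 -0.3845  0.0051]
```

View pics/wrist14.png

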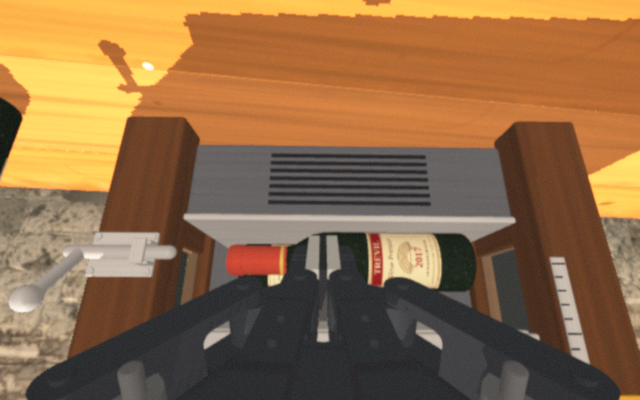

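Run:
```python
from h import *
s=arm.sense();print(s['clock'],s['ft_force'],s['ft_torque'],s['joint_torque'],s['dq'],s['joint_pos'])
```

```text
16.2 [0.6053 0.2302 0.027 ] [-0.0786  0.8527 -0.004 ] [ -0.0235 -41.7264 -19.9212  -4.74     2.5435   0.6329  -0.0145] [ 0.0049  0.0094  0.0052 -0.0007 -0.0019  0.0009  0.0033] [ 1.2411  1.1165 -1.2678  2.3949  2.6756  0.7763 -0.1643]
```

View pics/side14.png

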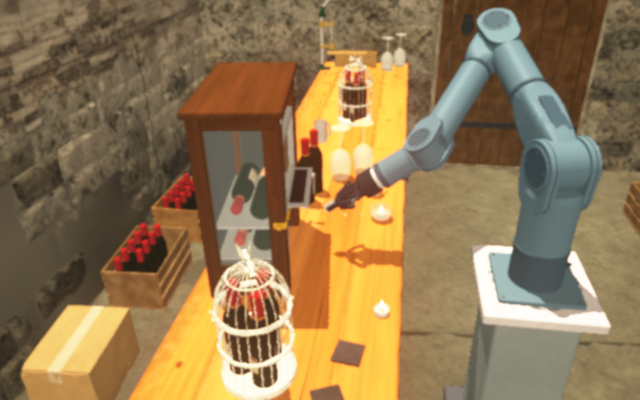

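View pics/top14.png

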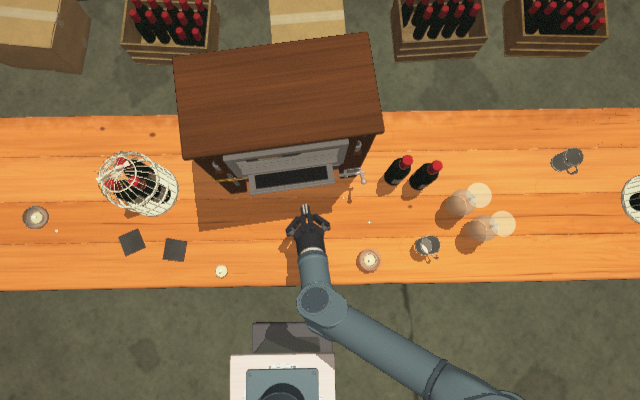

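Run:
```python
from h import *
def med(cam,b):
    ims=[];ds=[]
    for i in range(6):
        d=shot(cam,'tmp');ims.append(d['img'].astype(float));ds.append(d['depth'])
    d['depth']=np.median(ds,0);im=np.mean(ims,0)
    cv2.imwrite(f'pics/avg_{cam}.png',cv2.resize(im[b[1]:b[3],b[0]:b[2],::-1].astype(np.uint8),None,fx=16,fy=16,interpolation=cv2.INTER_NEAREST))
    return d
s=med('side',(275,195,315,230))
t=med('top',(230,160,275,190))
P=[]
for m in arm.regions_of('lip_strip','top')[:1]:
    v,u=np.nonzero(cv2.erode(m['mask'].astype(np.uint8),np.ones((5,5))))
    P=np.array([pt(t,a,b,w=0) for a,b in zip(u,v) if t['depth'][b,a]>0]); print('strip z',np.median(P[:,2]),len(P))
for i in range(3):
  for c,d in(('side',s),('top',t)):
    d=shot(c,'tmp')
    for k in('pointer_tip','lip_end'):
      print(c,k,[(np.round(x['location'],1),round(x['confidence'],2)) for x in arm.place_of(k,c)[:1]])
for z in (.222,.226,.230):
  for xx,yy,n in ((-.111,.1208,'ptr'),(-.105,.115,'lipback'),(-.157,.115,'lipfrontcorner')):
    p=org+cx*xx+cy*yy+ez*z; print(z,n,proj(s,p),proj(t,p))
```

```text
strip z 0.23310121484574275 636
side pointer_tip [(array([288.9, 206. ]), 0.71)]
side lip_end [(array([301.9, 206.9]), 0.9)]
top pointer_tip [(array([248.3, 178.5]), 0.62)]
top lip_end [(array([252.6, 187.3]), 0.94)]
side pointer_tip [(array([291.7, 206. ]), 0.45)]
side lip_end [(array([298.9, 206.6]), 0.87)]
top pointer_tip [(array([427.5, 249.9]), 0.5)]
top lip_end [(array([252. , 186.4]), 0.79)]
side pointer_tip [(array([288.1, 206.7]), 0.65)]
side lip_end [(array([300.8, 207.4]), 0.92)]
top pointer_tip []
top lip_end [(array([253.6, 185.8]), 0.92)]
0.222 ptr [290.123  208.7716] [247.3147 178.7334]
0.222 lipback [287.9867 207.6352] [249.1564 176.2926]
0.222 lipfrontcorner [308.0792 207.6362] [251.5454 194.9406]
0.226 ptr [290.0531 207.4294] [247.1054 178.4466]
0.226 lipback [287.914  206.2967] [248.9533 175.9983]
0.226 lipfrontcorner [308.0358 206.2962] [251.3487 194.7046]
0.23 ptr [289.9831 206.0832] [246.8949 178.1581]
0.23 lipback [287.8411 204.9542] [248.7488 175.7021]
0.23 lipfrontcorner [307.9922 204.9524] [251.1507 194.4671]
```

View pics/avg_side.png

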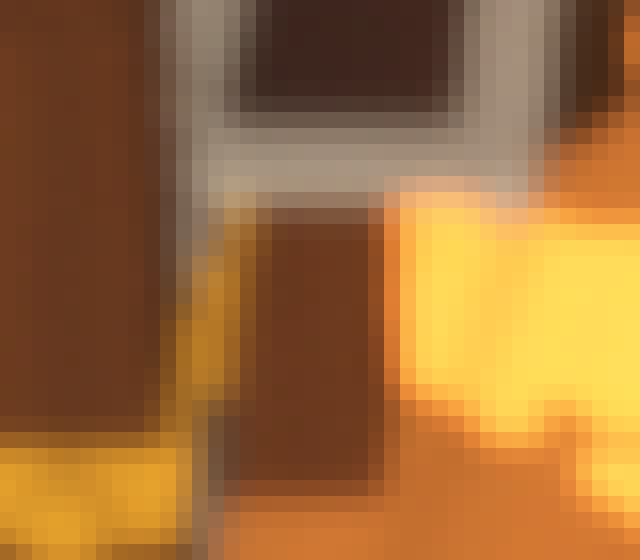

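View pics/avg_top.png

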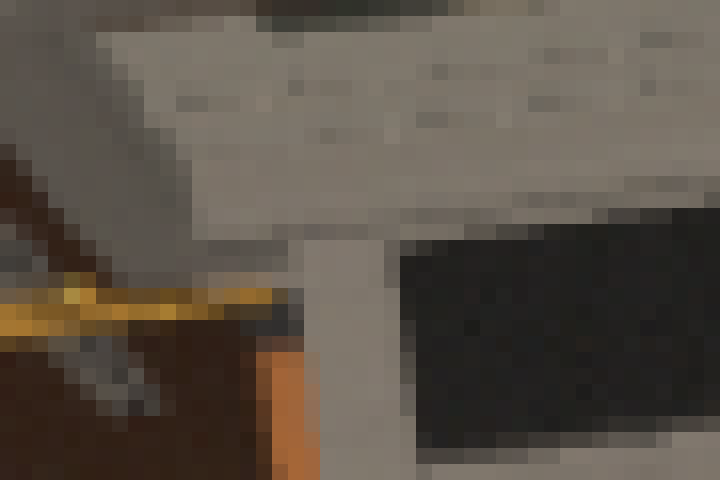

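Run:
```python
from h import *
t=shot('top','topf')
for k in('cup','votive','tealight','knob'):
    print(k,[(np.round(x['location'],1),round(x['confidence'],2)) for x in arm.place_of(k,'top')[:2]])
s=arm.sense();print(s['clock'],s['ft_force'],s['dq'])
print(arm.hand_in())
```

```text
cup []
votive [(array([368.9, 261.6]), 0.51)]
tealight [(array([220.3, 271.4]), 0.47)]
knob [(array([363.4, 184.2]), 0.36)]
18.0 [0.4265 0.1256 0.1613] [-0.0012  0.0009  0.0001  0.0008  0.0008  0.0018  0.0018]
the job is handed in; nothing more can be done
None
```

The bolt is pushed right back and the sash stands with its lip level with the brass pointer, as far as the cameras show. I handed the job in at 18.0 s.

- **Bolt:** I pushed the knob sideways with shut fingers until it met its stop. The force was about 7 N and the bolt came back about 29–30 mm by both the wrist and top cameras. At the last look the knob network still put it drawn back.
- **Sash:** I went in beneath the lip with the fingers tilted about 55° from vertical, which is steeper than the 25–45° suggested. I lifted it about 112 mm, then drew the fingers straight down and back off it.
- **Height check:** Lip height estimates were about 0.226 m (side view) and 0.228 m (depth on the rubber strip). The pointer tip came out at about 0.227 m, so they agree to about 3 mm. The sash did not drop after the fingers left.
- **Wrist camera:** It could not confirm the pointer, because the gripper hid it.
- **Force spike:** While backing away, the arm changed its posture suddenly near its joint limits. The wrist force read about 102 N for a moment, against the 120 N limit. I think this came from the arm's own motion: the pictures showed nothing touched, and the reading fell back to about zero.
- **Loose items:** The votive glass and the tealight were within about 2 pixels of where they started. The cup network found nothing in its last picture, but an earlier full view showed the cup standing where it was, clear of the arm. I did not check the light in the votive separately.

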